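# Index the weld positioner one notch toward the lamp

## Robot

A 6-joint arm with a two-finger parallel gripper is mounted at the origin on the work surface. World frame = base frame: x ahead of the robot, y to its left, z up, the work surface at z = 0. Lengths are in m, angles in rad, forces in N, time in s.
With the tool pointing down it reaches from about 0.35 to 0.85 m from the base axis. Payload 8.1 kg.
Tool frame: the origin (TCP) lies on the mounting face of the last link; the fingertips stand 186 mm ahead of it and the grasp point (between the pads) lies 167 mm ahead of it; z points along the fingers, y is the direction in which the jaws open and shut (so a half turn about z gives the same grasp; the last joint's range is limited). The gripper opens to 93 mm and grips with 3 to 60 N. Pads are 15 mm wide; open, the fingers measure 128 mm over their backs; the gripper's body (75 mm by 188 mm) begins 65 mm behind the grasp point.
Start: joints at [1.149, 0.13, 1.488, -0, 1.523, -0.085], TCP at [0.198, 0.566, 0.405] pointing down, gripper open.
Joint ranges: [-2.96, 2.96], [-0.89, 2.26], [0.02, 2.5], [-1.34, 4.48], [0, 2.73], [-2.66, 2.66]. Speed limits (rad/s): [2.39, 2.39, 2.79, 3.14, 3.14, 3.14].

## Interface

Orientations are given as a rotation vector (axis times angle).
In Python, from plant import robot, read_camera, spotter gives the robot as it stands.
- The arm moves only by the tool arm_command, never from a script. Its arguments are lists of equal length, an entry for each row: "xyz": the shift along the world's x, y, z in cm, a list of three; "turn": the turn, a rotation vector about the world's x, y, z in rad, a list of three. A call has 1 to 12 rows; each row shifts and turns the commanded pose from where the row before left it; what a row does not reach is not made up. A row lasts 1/8 s, in which the tool goes at most 62.5 mm and 10.7 degrees, less where a joint would pass 70% of its speed; a pose out of reach is approached as far as the arm can. A call is refused whole if a number of a shift passes 6.25 or a number of a turn 0.188, either way. A call with a gripper value outside its range is refused whole. "gripper" is the finger opening in cm, from 0 to 9.3, set as the call begins (left out, the last holds). The fingers move at their own pace and stop on an object; "force" is the grip in N (left out, the last holds). Time passes only in rows, so rows that do not move let the fingers close. It gives the time, the measured TCP pose, the force and the opening at its end, in the units of the state.
- robot.read_state(): the state, without advancing time (a new reading comes with each control period).
- read_camera(name): name is "scene" or "top" or "wrist"; returns a dict with "frame" (400x640x3 uint8, red, green, blue), "z_map" (400x640 float32, m along the optical axis (not along the pixel's ray), 0 where there is no reading), "fx", "fy", "cx", "cy" (pixels), "distortion" ([k1, k2, p1, p2, k3] as OpenCV has them; the pictures are not rectified), "eye" and "orientation" of the camera in the world. Camera axes: x right, y down, z forward; pixel columns grow to the right and rows downward; lengths in m; the calibration is good to about 2 mm. A picture is of the moment at which its call begins.
- robot.close_job(): hands the job in, once; it reports no verdict.
Trained networks look in a picture, given as the dict that the camera call returned (one of the last four; its "shot" number tells which), for a name from the list of things; names that differ only in an ending like _2 or _b are one class to them, and where a whole thing is asked for, a point or a joint stands for the part that bears it (a point fixed in the world has none). Each returns a list of dicts, best first, with "confidence" (0 to 1); they miss things now and then, are a little off and sometimes report something else, mostly with a low value. They report only what shows in the picture. A call takes as long as a camera call.
- spotter.masks_of(picture, query): "pixels" (400x640 bool, what is visible of it) and "centre" ([row, column] in pixels, amid what is visible of it).
The state is a dict: "t": time; "q": joint angles; "dq": joint speeds; "joint_torque": joint torques, N m; "tool_pos": TCP position; "orientation": TCP orientation; "force": force on the tool from outside, world axes, zero at the start; "wrist_torque": the same for the moment, N m; "opening": finger opening in m.
Only numpy, scipy, OpenCV 4.12 (cv2) and the standard library are available. Lean on these libraries where they do the work, as an engineer would, in place of code of your own. Each camera call takes 0.05 s, during which the arm holds its last target. There are 200 camera calls.

## Task

Bring the next position of the weld positioner round toward the work lamp: with the shut fingertips press the dished plunger knob down and, keeping it down, swing the table so that the knob moves to the very next notch on the side where the lamp stands, then let the plunger spring fully up so that the table is locked there. Grasp and lift nothing, and leave the loose collar on the table and all the other things as they lie.

Things in the scene. Friction and masses are not known exactly. Their poses are not given: they have to be found in the camera images.
- positioner: Fixed foot of the weld positioner: green round foot, 236 mm across, carrying a bare steel index ring, 330 mm across, its top 50 mm above the bench, with 15 open notches in its rim, evenly spaced (one notch is 24 degrees = 0.419 rad). Origin on the vertical turning axis at bench level; z up. It does not move in a run, but its place and heading differ from run to run; its -x axis points to the notch in which the plunger starts, always on the robot's side.
- table_axis (a point): Centre of the round steel table top (260 mm across, top face 70 mm above the bench), on the vertical turning axis. Two dark steel lugs 130 mm long, up to 38 mm high, are welded on it. An ear on the table carries the plunger, so the plunger travels with the table.
- knob_dish (a point): Middle of the dish floor of the black plunger knob, 200 mm from the turning axis, 109 mm above the bench when the plunger is up; the point moves with the knob. The knob is a round open cup: flat floor 52 mm across, walls 5 mm thick at the floor, upright for 6 mm above the floor, then flaring to 92 mm outside diameter at the rim, 20 mm above the floor. Shut fingertips fit in the cup; pressed on the floor they carry the knob along by friction or against the wall.
- plunger (a joint): How far the plunger is pressed down (m): 0 = fully up, 0.016 = stop. Spring: about 3 N to start, about 8 N at the stop. At 0 its key sits in a notch and locks the table; the key is free of the ring from 0.011 on. Let go with the key within about 4 mm of a notch, it slips in and centres the table; let go between notches, it rubs under the ring at about 0.011 until the table is pushed on to a notch.
- turntable (a joint): Angle of the table (rad): 0 at the start notch, positive anticlockwise seen from above (the knob, on the robot's side, then goes to the robot's right, -y); the next notches lie at +0.419 and -0.419. Turns easily (under 1 N at the knob when turned slowly) and stays where it is left; stops at +-0.95. In a notch it has a play of about +-0.007.
- lamp: Work lamp: heavy dark round foot 100 mm across, thin upright steel post, round aluminium shade 90 mm across on top of the post, 277 mm high, fixed to the bench. Origin under the middle of the foot. It stands beside the positioner, at the left or at the right (robot's view), changing from run to run; a spray can stands on the other side.
- collar_center (a point): Loose steel collar, 40 mm across, 22 mm high, hole 22 mm, standing on the table top near the ear; the point is its centre. It rides round with the table and is not to be touched.
- spray_can: Bystander, loose on the bench: spray can, 66 mm across, 190 mm high. Origin under its middle. Leave it alone.
- chip_hammer: Bystander, loose on the bench: hammer, 240 mm long, lying. Origin under its middle. Leave it alone.
- wire_brush: Bystander, loose on the bench: brush, 220 mm long, lying. Origin under its middle. Leave it alone.
- square: Bystander, loose on the bench: flat steel L-square, 100 x 80 mm, 20 mm high. Origin under its middle. Leave it alone.
- offcut: Bystander, loose on the bench: steel plate offcut, 90 x 60 x 12 mm. Origin under its middle. Leave it alone.
- tip_cup: Bystander, loose on the bench: open steel cup, 70 mm across, 70 mm high. Origin under its middle. Leave it alone.

How it is judged:
By the outcome, as a careful person would: the job done as asked, in the order asked, and still so for the second after the job is handed in, with the robot touching nothing.
It also fails if it takes over 32 s, if anything falls off the work surface, if the arm or the gripper's body presses on something with over 40 N, if the wrist force passes 120 N, or if a joint passes its speed limit or range.

## Working session

There is one attempt and no reset: what is moved stays moved. The work goes in short steps, Python scripts to look and compute and a tool call to move; the robot and the scene stay as the last step left them, time stands still between calls to the robot, and variables do not carry over. Pictures are saved under pics/ and viewed, about 8 in all and at most 12, crops included, and the job is handed in when it is done.

Besides the shell and the picture viewer there is one more tool, called after "Request:" as name(argument=value, ...) on one line, values as JSON. arm_command: Moves the arm, as the interface text tells. Its arguments: {"type":"object","properties":{"xyz":{"type":"array","items":{"type":"array","items":{"type":"number"}}},"turn":{"type":"array","items":{"type":"array","items":{"type":"number"}}},"gripper":{"type":"number"},"force":{"type":"number"}},"required":["xyz","turn"]}

```bash
mkdir -p pics; ls
cat > h.py <<'E'
import numpy as np, cv2
from scipy.spatial.transform import Rotation as R
from plant import robot, read_camera, spotter
def rot(p):
    o=np.asarray(p["orientation"],float)
    return o if o.shape==(3,3) else (R.from_rotvec(o).as_matrix() if o.size==3 else R.from_quat(o).as_matrix())
def K(p): return np.array([[p["fx"],0,p["cx"]],[0,p["fy"],p["cy"]],[0,0,1.]])
def world(p,rows,cols):
    uv=np.stack([cols,rows],-1).astype(float).reshape(-1,1,2)
    n=cv2.undistortPoints(uv,K(p),np.array(p["distortion"],float)).reshape(-1,2)
    z=p["z_map"][np.asarray(rows,int),np.asarray(cols,int)]
    c=np.c_[n*z[:,None],z]
    return c@rot(p).T+np.array(p["eye"])
def mask_pts(p,m):
    r,c=np.nonzero(m&(p["z_map"]>0)); return world(p,r,c)
def save(n,p): cv2.imwrite(f"pics/{n}.png",p["frame"][...,::-1])
E
python3 - <<'E'
from h import *
print({k:np.round(v,3) for k,v in robot.read_state().items()})
for cam in ("top","scene"):
    p=read_camera(cam); save(cam+"0",p); print(cam,p["eye"],p["orientation"])
    for n in ("positioner","table_axis","knob_dish","lamp","collar_center","spray_can"):
        for d in spotter.masks_of(p,n)[:2]:
            w=mask_pts(p,d["pixels"]); 
            if len(w): print(n,round(d["confidence"],2),np.round(d["centre"]),len(w),np.round(np.median(w,0),3),np.round(np.percentile(w,2,0),3),np.round(np.percentile(w,98,0),3))
E
```

```text
pics
{'t': np.float64(0.0), 'q': array([ 1.149,  0.131,  1.489, -0.   ,  1.523, -0.085]), 'dq': array([ 0.001,  0.   ,  0.001, -0.   ,  0.001,  0.   ]), 'joint_torque': array([-0.0000e+00, -5.5983e+01, -4.9178e+01,  7.7000e-02,  3.5000e-02,
       -0.0000e+00]), 'tool_pos': array([0.198, 0.566, 0.404]), 'orientation': array([-5.260e-01, -3.097e+00,  3.000e-03]), 'force': array([-0.172, -0.17 ,  0.271]), 'wrist_torque': array([0.015, 0.003, 0.023]), 'opening': np.float64(0.092)}
top [0.30024056 0.00949106 1.23855688] [-2.12720449  2.10156638 -0.20172877]
positioner 0.83 [157. 312.] 8396 [0.663 0.039 0.07 ] [ 0.473 -0.096  0.046] [0.828 0.196 0.127]
table_axis 0.65 [153. 314.] 5943 [0.663 0.036 0.072] [ 0.47  -0.066  0.065] [0.796 0.164 0.128]
knob_dish 0.7 [208. 332.] 715 [ 0.495 -0.014  0.121] [ 0.452 -0.051  0.106] [0.533 0.024 0.131]
lamp 0.9 [127. 197.] 1595 [0.72  0.371 0.233] [0.683 0.336 0.011] [0.77  0.42  0.278]
lamp 0.23 [152. 313.] 5993 [0.663 0.035 0.072] [ 0.468 -0.063  0.065] [0.797 0.164 0.128]
collar_center 0.52 [171. 317.] 139 [0.603 0.019 0.091] [0.584 0.001 0.068] [
[... 363 characters left out ...]
0.012] [0.838 0.2   0.122]
table_axis 0.6 [252. 319.] 8319 [0.701 0.049 0.07 ] [ 0.467 -0.063  0.063] [0.806 0.168 0.126]
knob_dish 0.95 [180. 325.] 581 [ 0.481 -0.017  0.12 ] [ 0.45  -0.054  0.107] [0.532 0.026 0.13 ]
knob_dish 0.74 [192. 213.] 651 [ 0.497 -0.357  0.022] [ 0.432 -0.527  0.   ] [ 0.56  -0.304  0.028]
lamp 0.6 [278. 470.] 5154 [0.745 0.379 0.173] [0.69  0.338 0.006] [0.775 0.422 0.276]
collar_center 0.52 [223. 315.] 234 [0.609 0.021 0.088] [ 0.58  -0.006  0.071] [0.622 0.039 0.094]
spray_can 0.94 [201. 168.] 2072 [ 0.72  -0.323  0.115] [ 0.676 -0.37   0.002] [ 0.736 -0.311  0.191]
spray_can 0.71 [182. 321.] 637 [ 0.482 -0.018  0.119] [ 0.341 -0.116  0.001] [0.532 0.025 0.13 ]
```

Run:
```python
from h import *
from scipy.optimize import least_squares
ps=[read_camera(c) for c in ("top","scene")]
vis=np.vstack([cv2.resize(p["frame"],(640,400)) for p in ps]); 
cv2.imwrite("pics/both.png",cv2.resize(vis,(480,600))[...,::-1])
for p in ps:
    d=spotter.masks_of(p,"knob_dish")[0]
    w=mask_pts(p,d["pixels"])
    rim=w[(w[:,2]>.1255)]; 
    f=least_squares(lambda q:np.clip(np.hypot(*(rim[:,:2]-q).T)-.044,-.02,.02),[.492,-.014],loss="soft_l1",f_scale=.002).x
    fl=w[(w[:,2]<.114)&(np.hypot(*(w[:,:2]-f).T)<.03)]
    print("knob",f,len(rim),"floor",len(fl),fl.mean(0) if len(fl) else 0, "rim bounds",rim.min(0),rim.max(0))
    z=p["z_map"]; a=mask_pts(p,z>0)
    for zz,rr in((.07,.13),(.05,.165)):
        s=a[(abs(a[:,2]-zz)<.005)&(np.hypot(a[:,0]-.68,a[:,1]-.05)<.2)]
        # extreme point per direction about centre -> circle
        c=np.array([.685,.045])
        for _ in range(15):
            v=s[:,:2]-c; th=np.arctan2(v[:,1],v[:,0]); r=np.hypot(*v.T)
            b=((th+np.pi)/(2*np.pi)*60).astype(int); E=[]
            for k in range(60):
                i=np.nonzero((b==k)&(r<rr+.012))[0]
                if len(i): E.append(s[i[np.argsort(r[i])[-2:]],:2].mean(0))
            E=np.array(E)
            g=least_squares(lambda q:np.hypot(*(E-q[:2]).T)-q[2],[*c,rr],loss="soft_l1",f_scale=.002,bounds=([0,-1,rr-.004],[1,1,rr+.004]))
            c=g.x[:2]
        print(zz,len(s),g.x, "knob dist",np.hypot(*(f-c)))
```

```text
knob [ 0.492203  -0.0130033] 199 floor 260 [ 0.49402854 -0.0136303   0.10938111] rim bounds [ 0.4509084  -0.0565639   0.12551768] [0.53804556 0.02639034 0.13380832]
0.07 4219 [0.68229404 0.04948922 0.12918275] knob dist 0.2000997700355419
0.05 2257 [0.68302263 0.04968189 0.16580604] knob dist 0.20085209541320567
knob [ 0.49403482 -0.01244095] 182 floor 214 [ 0.49465129 -0.01231064  0.10778643] rim bounds [ 0.44743073 -0.0579361   0.12550925] [0.53638559 0.03081423 0.13139377]
0.07 6089 [0.68175996 0.05006784 0.1294457 ] knob dist 0.19785873398594134
0.05 3770 [0.6820584  0.05005403 0.16644818] knob dist 0.19813755098158528
```

View pics/both.png

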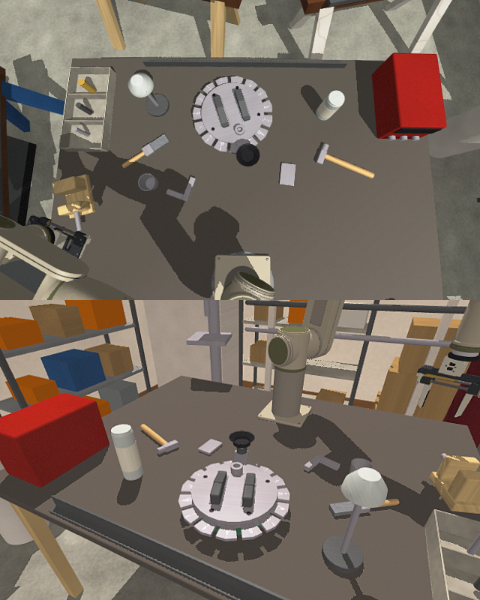

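Top view: lamp at pixel (145,90), left (+y) of the positioner. Spray can at (330,105), on the right. Knob at (247,153), on the robot's side. The turn is therefore clockwise, with the knob going to +y. Axis ≈ (0.682, 0.050), knob ≈ (0.493, -0.013), so the target is ≈ (0.483, 0.070).

Request:
arm_command(xyz=[[2.46, -4.82, 0], [2.46, -4.82, 0], [2.46, -4.82, 0], [2.46, -4.82, 0], [2.46, -4.82, 0], [2.46, -4.82, 0], [2.46, -4.82, 0], [2.46, -4.82, 0], [2.46, -4.82, 0], [2.46, -4.82, 0], [2.46, -4.82, 0], [2.46, -4.82, 0]], turn=[[0, 0, 0], [0, 0, 0], [0, 0, 0], [0, 0, 0], [0, 0, 0], [0, 0, 0], [0, 0, 0], [0, 0, 0], [0, 0, 0], [0, 0, 0], [0, 0, 0], [0, 0, 0]], gripper=0, force=20)

```text
t: 2.4
tool_pos: [0.494, -0.0139, 0.405]
orientation: [0.527, 3.096, 0.0]
force: [0.2, 0.7, 0.1]
opening: 0.0006
```

Request:
arm_command(xyz=[[0, 0, -2.5], [0, 0, -2.5], [0, 0, 0], [0, 0, 0]], turn=[[0, 0, 0], [0, 0, 0], [0, 0, 0], [0, 0, 0]])

```text
t: 2.9
tool_pos: [0.4937, -0.012, 0.3558]
orientation: [0.526, 3.096, 0.0]
force: [-0.2, -0.5, 0.6]
opening: -0.0
```

```bash
cat > look.py <<'E'
from h import *
import sys
s=robot.read_state(); print("t",s["t"],"tcp",np.round(s["tool_pos"],4),"ori",np.round(s["orientation"],3),"F",np.round(s["force"],2),"open",s["opening"])
p=read_camera("wrist"); save(sys.argv[1],p)
T=R.from_rotvec(s["orientation"]).as_matrix(); print("tip",np.round(s["tool_pos"]+T@[0,0,.186],4))
for n in ("knob_dish","collar_center"):
    for d in spotter.masks_of(p,n)[:1]:
        w=mask_pts(p,d["pixels"])
        print(n,round(d["confidence"],2),np.round(d["centre"]),np.round(np.median(w,0),4),np.round(np.percentile(w,1,0),3),np.round(np.percentile(w,99,0),3))
        if n=="knob_dish":
            c=np.median(w,0)[:2]; fl=w[(w[:,2]<.112)&(w[:,2]>.088)&(np.hypot(*(w[:,:2]-c).T)<.035)]
            print(" floor",len(fl),np.round(fl.mean(0),4) if len(fl) else "")
E
python3 look.py w1
```

```text
t 2.9 tcp [ 0.4937 -0.012   0.3558] ori [0.526 3.096 0.   ] F [-0.17 -0.53  0.6 ] open -5.119619240501693e-06
tip [ 0.4939 -0.012   0.1698]
knob_dish 0.92 [198. 312.] [ 0.4856 -0.0101  0.1226] [ 0.45  -0.056  0.109] [0.526 0.029 0.131]
 floor 2734 [ 0.4898 -0.0129  0.11  ]
collar_center 0.61 [139. 628.] [0.5656 0.339  0.017 ] [0.535 0.319 0.001] [0.597 0.365 0.019]
```

View pics/w1.png

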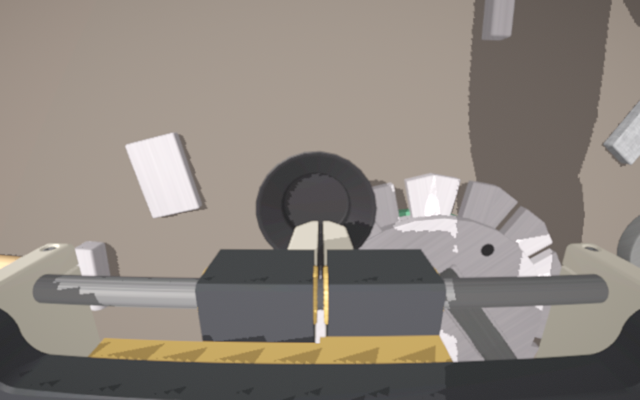

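The wrist view shows the knob's cup at (317,205) and the shut fingertips at (320,235), over its middle. The position agrees with the fixed cameras. Going down.

Request:
arm_command(xyz=[[-0.1, 0, -2], [0, 0, -2], [0, 0, -1.4], [0, 0, -0.4], [0, 0, -0.3], [0, 0, -0.2], [0, 0, 0]], turn=[[0, 0, 0], [0, 0, 0], [0, 0, 0], [0, 0, 0], [0, 0, 0], [0, 0, 0], [0, 0, 0]])

```text
t: 3.92
tool_pos: [0.4926, -0.0122, 0.2923]
orientation: [0.526, 3.096, -0.0]
force: [-2.3, -1.2, 3.8]
opening: 0.0002
```

Request:
arm_command(xyz=[[0, 0, -0.2], [0, 0, -0.2], [0, 0, -0.2], [0, 0, -0.2], [0, 0, 0], [0, 0, 0]], turn=[[0, 0, 0], [0, 0, 0], [0, 0, 0], [0, 0, 0], [0, 0, 0], [0, 0, 0]])

```text
t: 4.68
tool_pos: [0.4927, -0.0122, 0.2841]
orientation: [0.526, 3.096, -0.0]
force: [-2.4, -0.2, 5.5]
opening: 0.0001
```

Request:
arm_command(xyz=[[0, 0, -0.15], [0, 0, -0.15], [0, 0, -0.1], [0, 0, 0], [0, 0, 0]], turn=[[0, 0, 0], [0, 0, 0], [0, 0, 0], [0, 0, 0], [0, 0, 0]])

```text
t: 5.3
tool_pos: [0.4927, -0.0122, 0.2803]
orientation: [0.526, 3.096, -0.0]
force: [-2.6, -0.6, 7.7]
opening: 0.0006
```

Request:
arm_command(xyz=[[-0.1, 0.33, 0], [-0.1, 0.335, 0], [-0.095, 0.335, 0], [-0.09, 0.34, 0], [-0.085, 0.34, 0], [-0.08, 0.34, 0], [-0.07, 0.34, 0], [-0.065, 0.345, 0], [-0.06, 0.345, 0], [-0.05, 0.345, 0], [-0.045, 0.345, 0], [-0.04, 0.345, 0]], turn=[[0, 0, -0.0175], [0, 0, -0.0175], [0, 0, -0.0175], [0, 0, -0.0175], [0, 0, -0.0175], [0, 0, -0.0175], [0, 0, -0.0175], [0, 0, -0.0175], [0, 0, -0.0175], [0, 0, -0.0175], [0, 0, -0.0175], [0, 0, -0.0175]])

```text
t: 6.8
tool_pos: [0.484, 0.0288, 0.2804]
orientation: [0.849, 3.023, 0.001]
force: [-2.9, -1.4, 7.1]
opening: 0.0008
```

```bash
cat > ang.py <<'E'
from h import *
import sys
s=robot.read_state(); T=R.from_rotvec(s["orientation"]).as_matrix(); C=np.array([.682,.0498])
tip=s["tool_pos"]+T@[0,0,.186]; print("t",s["t"],"tip",np.round(tip,4),"F",np.round(s["force"],2),"tip ang",np.degrees(np.arctan2(*(tip[:2]-C)[::-1]))%360, "r",np.hypot(*(tip[:2]-C)))
for cam in ("scene","top"):
    p=read_camera(cam); save(sys.argv[1]+cam,p)
    w=mask_pts(p,spotter.masks_of(p,"knob_dish")[0]["pixels"])
    zr=np.percentile(w[w[:,2]<.135,2],96); w=w[(w[:,2]<.135)&(w[:,2]>zr-.006)]
    from scipy.optimize import least_squares
    f=least_squares(lambda q:np.hypot(*(w[:,:2]-q).T)-.044,np.median(w[:,:2],0),loss="soft_l1",f_scale=.002).x
    print(cam,"knob",np.round(f,4),"r",np.hypot(*(f-C)),"ang",np.degrees(np.arctan2(*(f-C)[::-1]))%360,"rim z",zr)
E
python3 ang.py mid
```

```text
t 6.8 tip [0.4843 0.0288 0.0944] F [-2.9  -1.36  7.13] tip ang 186.05428780934577 r 0.19879977372286717
scene knob [0.4838 0.0284] r 0.19932651220971123 ang 186.1656734545395 rim z 0.11560492901695858
top knob [0.4142 0.0616] r 0.26806195908586916 ang 177.48229191971748 rim z 0.1153969587037319
```

The knob is following the tip: 186.1° after half the swing. Second half.

Request:
arm_command(xyz=[[-0.035, 0.345, 0], [-0.03, 0.345, 0], [-0.025, 0.35, 0], [-0.02, 0.35, 0], [-0.015, 0.35, 0], [-0.005, 0.35, 0], [0, 0.35, 0], [0.005, 0.35, 0], [0.01, 0.35, 0], [0.015, 0.35, 0], [0.025, 0.35, 0], [0.03, 0.35, 0]], turn=[[0, 0, -0.0175], [0, 0, -0.0175], [0, 0, -0.0175], [0, 0, -0.0175], [0, 0, -0.0175], [0, 0, -0.0175], [0, 0, -0.0175], [0, 0, -0.0175], [0, 0, -0.0175], [0, 0, -0.0175], [0, 0, -0.0175], [0, 0, -0.0175]])

```text
t: 8.5
tool_pos: [0.484, 0.0708, 0.2808]
orientation: [1.161, 2.917, 0.002]
force: [-0.5, -1.0, 7.6]
opening: 0.0
```

Request:
arm_command(xyz=[[0, 0, 0], [0, 0, 0]], turn=[[0, 0, 0], [0, 0, 0]])

```text
t: 8.75
tool_pos: [0.484, 0.0709, 0.2808]
orientation: [1.16, 2.917, 0.003]
force: [-0.6, 0.2, 7.3]
opening: 0.0006
```

```bash
python3 ang.py end
```

```text
t 8.75 tip [0.4846 0.071  0.0948] F [-0.58  0.17  7.26] tip ang 173.8634793263518 r 0.19856335468199066
scene knob [0.4824 0.0713] r 0.20074346011405297 ang 173.84101389845563 rim z 0.11541799627648451
top knob [0.4877 0.0701] r 0.19536905292659273 ang 174.02233830690415 rim z 0.11590620145569633
```

View pics/endscene.png

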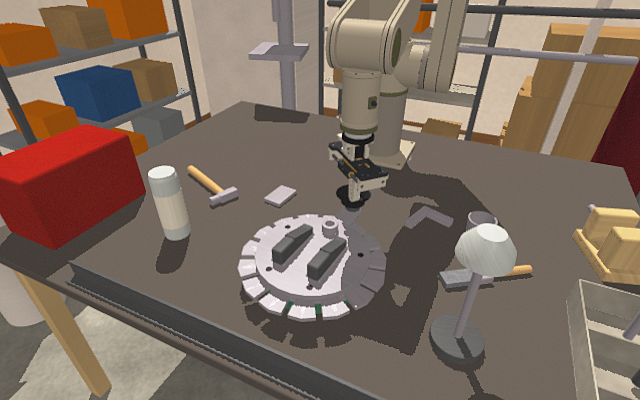

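The knob sits at about 173.9° against a target of 174.3°, roughly 1.5 mm off and within the 4 mm catch. I'll go back 1 mm and let it up slowly.

Request:
arm_command(xyz=[[0, -0.1, 0], [0, 0, 0], [0, 0, 0.2], [0, 0, 0.2], [0, 0, 0.2], [0, 0, 0.2], [0, 0, 0.2], [0, 0, 0]], turn=[[0, 0, 0], [0, 0, 0], [0, 0, 0], [0, 0, 0], [0, 0, 0], [0, 0, 0], [0, 0, 0], [0, 0, 0]])

```text
t: 9.95
tool_pos: [0.4839, 0.0698, 0.2905]
orientation: [1.16, 2.917, 0.002]
force: [3.6, 0.2, 4.5]
opening: 0.0004
```

The force at 4.5 mm depth still matches the spring, so the key is in the notch. Continuing up and clear.

Request:
arm_command(xyz=[[0, 0, 0.2], [0, 0, 0.2], [0, 0, 0.2], [0, 0, 0.2], [0, 0, 0.5], [0, 0, 1], [0, 0, 2], [0, 0, 3], [0, 0, 3], [0, 0, 3], [0, 0, 0], [0, 0, 0]], turn=[[0, 0, 0], [0, 0, 0], [0, 0, 0], [0, 0, 0], [0, 0, 0], [0, 0, 0], [0, 0, 0], [0, 0, 0], [0, 0, 0], [0, 0, 0], [0, 0, 0], [0, 0, 0]])

```text
t: 11.45
tool_pos: [0.483, 0.0696, 0.4221]
orientation: [-1.16, -2.919, 0.0]
force: [-1.2, 0.8, -0.4]
opening: 0.0005
```

```bash
python3 ang.py fin; python3 look.py w2|tail -4; python3 -c "
import cv2,numpy as np
cv2.imwrite('pics/f.png',np.vstack([cv2.imread('pics/finscene.png')[120:350,150:550],cv2.imread('pics/fintop.png')[60:300,130:530]]))"
```

```text
t 11.45 tip [0.4829 0.0696 0.2361] F [-1.16  0.84 -0.36] tip ang 174.30829951674124 r 0.2000940990055552
scene knob [0.4856 0.07  ] r 0.19745798298920314 ang 174.13511684931618 rim z 0.12986698429509555
top knob [0.4205 0.1125] r 0.2688782982546708 ang 166.5155963284606 rim z 0.130577832603598
tip [0.4825 0.0696 0.2354]
knob_dish 0.73 [185. 319.] [0.4817 0.0701 0.1221] [0.441 0.026 0.068] [0.525 0.111 0.131]
 floor 1967 [0.4833 0.0684 0.1101]
collar_center 0.59 [242. 372.] [0.5813 0.0642 0.087 ] [0.466 0.045 0.072] [0.596 0.105 0.326]
```

View pics/f.png

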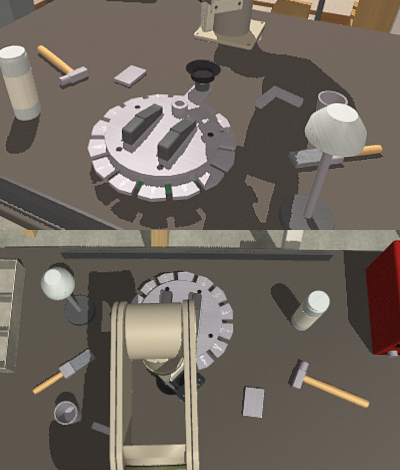

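The scene view shows the knob up at (203,70), moved toward the lamp, with the collar standing at (181,103) and the other things in place. The cup floor is at 0.110 m, so the plunger is fully up.

```bash
python3 -c "
from plant import robot
print(robot.close_job())"
```

```text
the job is handed in; nothing more can be done
None
```

The table is now one notch round toward the lamp (robot's left, clockwise from above), the plunger is fully up, and the job is handed in. I pressed the knob down about 15 mm with the shut fingertips, swung the table 24°, let the plunger up slowly and lifted clear. It took about 11.5 s, and the highest tool force reported after a move was about 8 N.

- **Position:** the scene camera put the knob at 174.1° about the table axis, against a target of 174.3° (it started at 198.3°).
- **Plunger up:** the dish floor read 0.110 m and the rim 0.130 m, the same as at the start, so the key is in the notch and the table locked.
- **Other things:** the collar still stands on the table, and nothing else looked moved in the last pictures.
- **Readings that disagreed:** the top camera's knob fit was wrong in the last check because the arm blocked its view, so I ignored it. The wrist camera's collar reading was mixed with other things, so I judged the collar from the picture only.

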